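Peel the top tray off the clinging nest and show it to the light panel

TASK

The blue tray on top of the nest clings to the grey one under it: take it by one of its corners and peel it, raising that corner until the tray is tipped about fifteen degrees while the opposite corner still rests on the grey tray, then lift it off, leaving the grey tray seated in the nest. Carry it to the white light panel for a pinhole check and finish while still holding it there, level, open side up, centred over the panel and about 100 mm above its face, touching nothing but the gripper. Do not move the steel clutch drum or the spray can.

Things in the scene. Friction and masses are not known exactly. Their poses are not given: they have to be found in the camera images.
- top_tray: blue top tray, loose, to be peeled off; 0.11 to 0.22 kg. 170 (x) x 130 (y) mm, corners cut off at 45 degrees (straight corner walls 57 mm long), upright walls 8 mm thick, open at the top. Origin: centre of its underside, z up. Shoulder (lower wall edge) at z = 7 mm, inner floor 10, rim 41. Pinch a corner wall from above, one finger inside. Nubs below cling to its foot with 3 to 5 N in all.
- under_tray: grey second tray, same shape and size, 0.60 kg, loose, nested in the base tray; origin 34 mm below the top tray's. The top tray's foot, 7 mm deep and 10.5 mm in from the outline, sits in its mouth with 2.5 mm clearance, held by four sprung rubber nubs that snap off the foot as it rises 2 to 4 mm; the top tray's shoulder rests on its rim. It has to stay.
- base_tray: blue tray at the bottom of the nest, fixed to the bench, same outline, 41 mm high, origin at the centre of its underside; same yaw as the trays on it (top tray's rim is 109 mm above the bench)
- light_panel: flat inspection light, 170 x 170 x 13 mm, aluminium frame with white face, fixed on the bench; origin at the centre of its underside.
- panel_face (a point): centre of the light panel's white upper face, 13 mm above the bench
- clutch_drum: bystander: grey steel clutch drum, 73 mm across, 34 mm high, origin under its centre, loose
- aerosol: bystander: yellow and blue spray can, 66 mm across, 202 mm high, origin under its centre, loose
- top_c0 (a point): point on the top tray at the outer lower edge (shoulder) of a cut-off corner, in the middle of it, corner 0 (+x +y)
- top_c1 (a point): point on the top tray at the outer lower edge (shoulder) of a cut-off corner, in the middle of it, corner 1 (-x +y)
- top_c2 (a point): point on the top tray at the outer lower edge (shoulder) of a cut-off corner, in the middle of it, corner 2 (-x -y)
- top_c3 (a point): point on the top tray at the outer lower edge (shoulder) of a cut-off corner, in the middle of it, corner 3 (+x -y)
- under_c0 (a point): point on the under tray's outer rim edge in the middle of a cut-off corner, where the same corner of the top tray rests, corner 0 (+x +y)
- under_c1 (a point): point on the under tray's outer rim edge in the middle of a cut-off corner, where the same corner of the top tray rests, corner 1 (-x +y)
- under_c2 (a point): point on the under tray's outer rim edge in the middle of a cut-off corner, where the same corner of the top tray rests, corner 2 (-x -y)
- under_c3 (a point): point on the under tray's outer rim edge in the middle of a cut-off corner, where the same corner of the top tray rests, corner 3 (+x -y)

How it is judged (in metres and radians):
On the way, in this order (a step that is already met when the one before it is completed fails the run):
1. the top tray is tipped open by at least 0.14 rad (8 degrees) peeled from a corner: one corner still within 10 mm of its seat on the grey tray, both its neighbours over 8 mm up (angle between top_tray's own z axis and vertical above 0.14 rad and ((distance between top_c0 and under_c0 below 0.01 m and distance between top_c1 and under_c1 above 0.008 m and distance between top_c3 and under_c3 above 0.008 m) or (distance between top_c1 and under_c1 below 0.01 m and distance between top_c2 and under_c2 above 0.008 m and distance between top_c0 and under_c0 above 0.008 m) or (distance between top_c2 and under_c2 below 0.01 m and distance between top_c3 and under_c3 above 0.008 m and distance between top_c1 and under_c1 above 0.008 m) or (distance between top_c3 and under_c3 below 0.01 m and distance between top_c0 and under_c0 above 0.008 m and distance between top_c2 and under_c2 above 0.008 m))), for 0.05 s.
2. the top tray has come right off, its origin more than 95 mm from the grey tray's (34 mm when nested), the grey tray within 12 mm of where it was (distance between top_tray and under_tray above 0.095 m and distance of under_tray from where it was at the start of the episode below 0.012 m), for 0.1 s.
At the end, for the whole second after the job is handed in: Top tray held by the fingers, still, touching no panel or tray, its underside centre within 45 mm sideways of the panel centre and 60 to 160 mm above its face, within 0.2 rad of level, open side up; grey tray within 12 mm of its start, level; bystanders moved under 20 mm (horizontal distance between top_tray and panel_face below 0.045 m and z of top_tray in the frame of panel_face between 0.06 and 0.16 m and angle between top_tray's own z axis and vertical below 0.2 rad and linear speed of top_tray below 0.03 m/s and contact force between the fingers and top_tray above 2 N and contact force between each of light_panel, under_tray and top_tray below 0.1 N and distance of under_tray from where it was at the start of the episode below 0.012 m and angle between under_tray's own z axis and vertical below 0.06 rad and distance of each of clutch_drum, aerosol from where it was at the start of the episode below 0.02 m); the arm keeps its last pose, push and grip.
It fails at once if the grey under tray is lifted, dragged or tipped out of its seat (distance of under_tray from where it was at the start of the episode above 0.02 m or angle between under_tray's own z axis and vertical above 0.12 rad).
It fails at once if a bystander is pushed aside (distance of any of clutch_drum, aerosol from where it was at the start of the episode above 0.03 m).
It also fails if it takes over 40 s, if anything falls off the work surface, if the arm or the gripper's body presses on something with over 40 N, if the wrist force passes 120 N, or if a joint passes its speed limit or range.

ROBOT

A 6-joint arm with a two-finger parallel gripper is mounted at the origin on a cart in front of the work surface, level with it; the furniture and walls round the work are solid. World frame = base frame: x ahead of the robot, y to its left, z up, the work surface at z = 0. Lengths are in mm, angles in rad, forces in N, time in s.
With the tool pointing down it reaches from about 350 to 975 mm from the base axis. Payload 7.1 kg.
Tool frame: the origin (TCP) lies midway between the tips of the shut fingers; the grasp point (between the pads) lies ctrl.grip_point_offset behind it (ctrl.grip_point_offset is the distance from the TCP to the grasp point, in mm); z points along the fingers, y is the line along which they close (so a half turn about z gives the same grasp; the last joint's range is limited). The gripper opens to 88 mm and grips with 3 to 60 N. Pads are 20 mm wide; open, the fingers measure 115 mm over their backs; the gripper's body (75 mm by 178 mm) begins 61 mm behind the grasp point.
Start: joints at [1.214, 0.423, 1.63, -0, 1.089, -0.019], TCP at [207.101, 589.673, 222.675] pointing down, gripper open.
Joint ranges: [-3, 3], [-0.9, 2.11], [0.09, 2.58], [-1.31, 4.45], [0.11, 2.69], [-2.54, 2.54]. Speed limits (rad/s): [2.39, 2.39, 3.01, 3.14, 3.14, 3.14].

INTERFACE

Orientations are given as a rotation vector (axis times angle).
In Python, from workcell import ctrl gives the robot as it stands.
- The arm moves only by the tool apply_moves, never from a script. Its argument "targets" is a list of rows, each an object of numbers: "tx", "ty", "tz": the shift along the world's x, y, z in m; "spin": the turn about the world's z in degrees. In form: [{"tx": .., "ty": .., "tz": .., "spin": ..}, ...]. A call has exactly 8 rows; each row is the pose to reach, as a shift and turn from the pose commanded when the call began; what a row does not reach only later rows make up. A row lasts 1/10 s, in which the tool goes at most 50 mm and 8.59 degrees, less where a joint would pass 70% of its speed; a pose out of reach is approached as far as the arm can. A call with a gripper value outside its range is refused whole. "gripper" is the closure, from -1 (fully open) to 1 (shut), set as the call begins (left out, the last holds). The fingers move at their own pace and stop on an object; the grip force is fixed at half the most. Time passes only in rows, so rows that repeat a pose let the fingers close, or fill a call up. It gives the time, the measured TCP pose, the force, the opening and the grip force at its end, in the units of the state.
- ctrl.get_obs(): the state, without advancing time (a new reading comes with each control period).
- ctrl.get_image(name): name is "scene" or "top"; returns the picture (480x640x3 uint8, red, green, blue); there is no depth.
- ctrl.get_calibration(name): a dict with "fov_y" (degrees; the focal length in pixels is half the picture's height over the tangent of half this angle, whatever the lens; pixels are square), "cx", "cy" (the principal point, pixels), "rvec" (rotation vector, rad) and "tvec" (3), from world to camera coordinates, as OpenCV has them. Camera axes: x right, y down, z forward; pixel columns grow to the right and rows downward; lengths in mm; the calibration is good to about 2 mm. A picture is of the moment at which its call begins. get_calibration takes no time and is no camera call.
- ctrl.close_job(): hands the job in; it is judged then, once.
Trained networks look in the newest picture that a camera, given by its name, has taken for a name from the list of things; names that differ only in an ending like _2 or _b are one class to them, and where a whole thing is asked for, a point or a joint stands for the part that bears it (a point fixed in the world has none). Each returns a list of dicts, best first, with "score" (0 to 1); they miss things now and then, are a little off and sometimes report something else, mostly with a low value. They report only what shows in the picture. A call takes as long as a camera call.
- ctrl.outline_of(name, camera): "pixels" (480x640 bool, what is visible of it) and "box" ([left, top, right, bottom] in pixels, round what is visible of it).
- ctrl.pinpoint(name, camera): "uv" ([column, row] in pixels: a listed point, or the origin of a listed thing).
The state is a dict: "t": time; "qpos": joint angles; "qvel": joint speeds; "joint_torque": joint torques, N m; "ee_pos": TCP position; "orientation": TCP orientation; "ft_force": force on the tool from outside, world axes, zero at the start; "moment": the same for the moment, N m; "width": finger opening in mm; "grasp_force": force on a finger pad.
Only numpy, scipy, OpenCV 4.12 (cv2) and the standard library are available. Lean on these libraries where they do the work, as an engineer would, in place of code of your own. Each camera call takes 0.05 s, during which the arm holds its last target. There are 200 camera calls.

## Working session

There is one attempt and no reset: what is moved stays moved. The work goes in short steps, Python scripts to look and compute and a tool call to move; the robot and the scene stay as the last step left them, time stands still between calls to the robot, and variables do not carry over. Pictures are saved under pics/ and viewed, at most 10 in all, crops included, and the job is handed in when it is done.

Besides the shell and the picture viewer there is one more tool, called after ">>>" as name(argument=value, ...), one argument or row to a line, values as JSON. apply_moves: Moves the arm, as the interface text tells. Its arguments: {"type":"object","properties":{"targets":{"type":"array"},"gripper":{"type":"number"}},"required":["targets"]}

```bash
mkdir -p pics; cat > h.py <<'E'
import numpy as np, cv2
from workcell import ctrl
def cal(n):
    c=ctrl.get_calibration(n); f=240/np.tan(np.radians(c["fov_y"])/2)
    K=np.array([[f,0,c["cx"]],[0,f,c["cy"]],[0,0,1]]); return K,np.array(c["rvec"],float),np.array(c["tvec"],float)
def ray(n,uv):
    K,r,t=cal(n); R=cv2.Rodrigues(r)[0]
    d=R.T@np.linalg.inv(K)@np.array([uv[0],uv[1],1.]); return -R.T@t,d/np.linalg.norm(d)
def onz(n,uv,z):
    o,d=ray(n,uv); return o+d*(z-o[2])/d[2]
def tri(uv1,uv2,n1="scene",n2="top"):
    o1,d1=ray(n1,uv1); o2,d2=ray(n2,uv2)
    A=np.stack([d1,-d2],1); s=np.linalg.lstsq(A,o2-o1,rcond=None)[0]
    p,q=o1+s[0]*d1,o2+s[1]*d2; return (p+q)/2,np.linalg.norm(p-q)
def proj(n,P):
    K,r,t=cal(n); return cv2.projectPoints(np.array(P,float).reshape(-1,3),r,t,K,None)[0][:,0]
E
cat > a.py <<'E'
from h import *
np.set_printoptions(precision=1,suppress=True)
for n in("scene","top"):
    cv2.imwrite(f"pics/{n}1.png",ctrl.get_image(n)[:,:,::-1]); print(n,ctrl.get_calibration(n))
print(ctrl.grip_point_offset)
for nm in "top_tray under_tray base_tray light_panel panel_face clutch_drum aerosol top_c0 top_c1 top_c2 top_c3 under_c0 under_c1 under_c2 under_c3".split():
    r={n:ctrl.pinpoint(nm,n) for n in("scene","top")}
    s=[(n,[ (np.array(x["uv"]),round(x["score"],2)) for x in v[:2]]) for n,v in r.items()]
    print(nm,s, tri(r["scene"][0]["uv"],r["top"][0]["uv"]) if all(r.values()) else "")
E
python3 a.py; python3 -c "
from workcell import ctrl;print(ctrl.get_obs())"
```

```text
scene {'fov_y': 48.45837950968898, 'cx': 309.4201570157168, 'cy': 242.3497654924952, 'rvec': array([ 1.9, -0.5,  0.3]), 'tvec': array([-429.9,  262.5,  509.5])}
top {'fov_y': 47.778011293951934, 'cx': 318.9219302683805, 'cy': 240.65190535746842, 'rvec': array([ 2.2, -2.2,  0.1]), 'tvec': array([ 211.5,  554.2, 1015.3])}
18.700000000000003
top_tray [('scene', [(array([237.5, 222.1]), 0.61), (array([429.1, 309.1]), 0.49)]), ('top', [(array([214.8, 256.9]), 0.72)])] (array([532.1, 388.1,  67.9]), np.float64(3.238280069857221))
under_tray [('scene', [(array([236.4, 237. ]), 0.75), (array([194.4, 225.2]), 0.41)]), ('top', [])] 
base_tray [('scene', [(array([232. , 253.3]), 0.82)]), ('top', [])] 
light_panel [('scene', [(array([328.6, 340.1]), 0.8)]), ('top', [(array([400.3, 253.9]), 0.94), (array([177. , 273.9]), 0.21)])] (array([533.7,  40.2,   3.5]), np.float64(6.751077316831711))
panel_face [('scene', [(array([329.6, 337.4]), 0.56)]), ('top', [(array([404.9, 254. ]), 0.66)])] (array([532.2,  33. ,  12.9]), np.float64(5.117107271610664))
clutch_drum [('scene', [(array([330.7, 280.8]), 0
[... 2021 characters left out ...]
at64(118.34526780647059))
{'t': 1.6, 'qpos': array([ 1.21401274e+00,  4.23078516e-01,  1.62989796e+00, -3.65956953e-07,
        1.08862784e+00, -1.89937558e-02]), 'qvel': array([ 0.00025249,  0.00108011, -0.00239185,  0.00048772,  0.0020671 ,
        0.00069388]), 'joint_torque': array([ 2.55105385e-05, -5.44576621e+01, -2.74031943e+01,  6.44959230e-02,
        1.68778963e-02, -2.62708392e-05]), 'ee_pos': array([207.09122597, 589.67036794, 222.68928833]), 'orientation': array([-5.28079452e-01, -3.09688954e+00,  1.80959038e-05]), 'ft_force': array([ 1.77608347, -0.33347063,  0.02312185]), 'moment': array([-0.00240905,  0.0265741 ,  0.01753404]), 'grasp_force': 0.0, 'width': 87.90381679284754}
```

View pics/scene1.png

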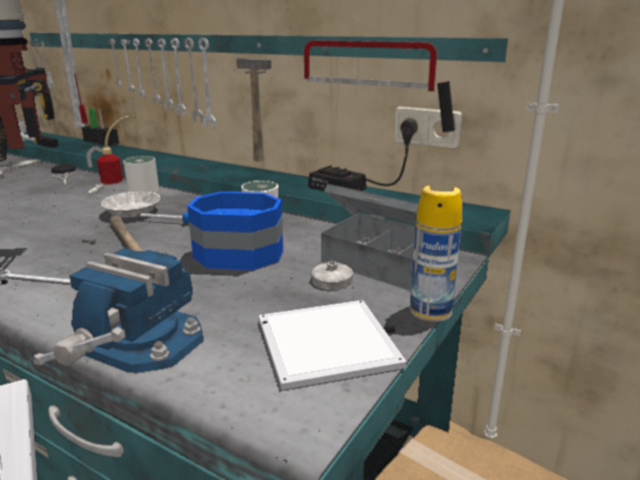

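View pics/top1.png

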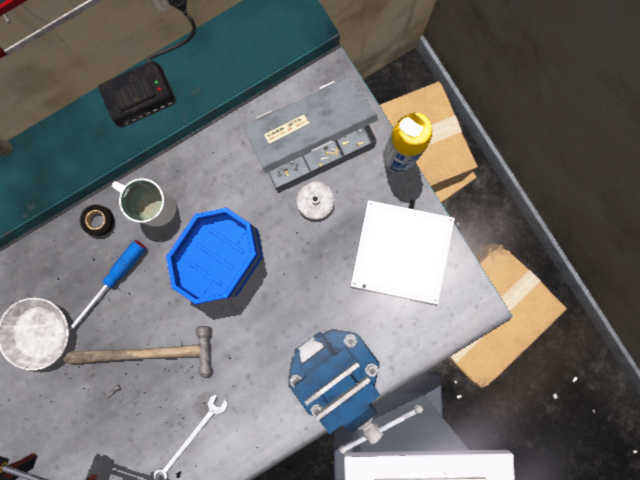

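The scene view shows the nest at about (236,230), drum (331,277), panel (330,342) and can (437,255). In the top view the tray is at (215,256), the panel at (404,254), the drum at (315,201) and the can at (412,135). Next I'll fit exact poses.

```bash
cat > fit.py <<'E'
from h import *
from scipy.optimize import minimize
np.set_printoptions(precision=1,suppress=True)
a,b,l=85,65,57/2**.5
def octa(z,ins=0):
    A,B,L=a-ins,b-ins,l-ins*(2-2**.5)
    return np.array([[A,B-L,z],[A-L,B,z],[L-A,B,z],[-A,B-L,z],[-A,L-B,z],[L-A,-B,z],[A-L,-B,z],[A,L-B,z]])
def mask(n,P):
    m=np.zeros((480*4,640*4),np.uint8); p=proj(n,P)*4+1.5
    cv2.fillConvexPoly(m,cv2.convexHull(p.astype(np.float32)).astype(np.int32),1)
    return cv2.resize(m.astype(np.float32),(640,480),interpolation=cv2.INTER_AREA)
def world(m,x,y,z,w):
    c,s=np.cos(w),np.sin(w); R=np.array([[c,-s,0],[s,c,0],[0,0,1]]); return m@R.T+[x,y,z]
def fit(name,model,x0,cams,tol=None):
    M={}
    for n in cams:
        ctrl.get_image(n); r=ctrl.outline_of(name,n); M[n]=np.array(r[0]["pixels"],np.float32); print(name,n,[round(q["score"],2) for q in r],[np.array(q["box"]) for q in r][:2])
    def cost(p): return sum(np.abs(mask(n,world(model,p[0],p[1],p[2],p[3]/100))-M[n]).sum()/M[n].sum() for n in cams)
    best=None
    for w in x0[3]:
        s=np.array([*x0[:3],w*100]); r=minimize(cost,s,method="Nelder-Mead",options=dict(initial_simplex=np.vstack([s]+[s+d for d in np.diag([8,8,8,15])]),maxiter=250))
        if best is None or r.fun<best.fun: best=r
    p=best.x.copy(); p[3]/=100; print(name,p[:3],"yaw deg",np.degrees(p[3]),"cost",best.fun); return p
if __name__=="__main__":
    tm=np.vstack([octa(7),octa(41)])
    p=fit("top_tray",tm,(532,388,68,np.arange(0,3.1,.4)),("scene","top"))
    for i,(sx,sy) in enumerate([(1,1),(-1,1),(-1,-1),(1,-1)]):
        print("wallmid c%d"%i, world(np.array([[sx*(64.85-2.83),sy*(44.85-2.83),41]]),*p))
    pm=np.array([[x,y,z] for x in(-85,85) for y in(-85,85) for z in(0,13)],float)
    fit("light_panel",pm,(532,35,0,np.arange(0,1.5,.4)),("scene","top"))
    th=np.linspace(0,6.28,40)
    cyl=lambda r,h:np.vstack([np.c_[r*np.cos(th),r*np.sin(th),0*th],np.c_[r*np.cos(th),r*np.sin(th),0*th+h]])
    fit("clutch_drum",cyl(36.5,34),(639,208,0,[0]),("scene","top"))
    fit("aerosol",cyl(33,202),tuple(onz("top",(412,150),100)[:2])+(0,[0]),("scene","top"))
    K,r,t=cal("top")
    im=ctrl.get_image("top")[:,:,::-1].copy()
    for z,ins in((41,0),(41,8)):
        cv2.polylines(im,[(proj("top",world(octa(z,ins),*p))*16).astype(np.int32)],True,(0,255,255),1,cv2.LINE_AA,4)
    cv2.imwrite("pics/ov.png",cv2.resize(im[190:320,140:290],None,fx=4,fy=4))
E
python3 fit.py
```

```text
top_tray scene [0.74, 0.47] [array([188.1, 190.3, 282.4, 233.8]), array([259.3, 299.6, 407.2, 388.4])]
top_tray top [0.92] [array([166. , 211.2, 259.6, 305.1])]
top_tray [531.9 388.9  67.1] yaw deg -34.98821289413696 cost 0.04993833601474762
wallmid c0 [[606.9 387.7 108.1]]
wallmid c1 [[505.2 458.9 108.1]]
wallmid c2 [[457.  390.  108.1]]
wallmid c3 [[558.7 318.9 108.1]]
light_panel scene [0.8] [array([258.6, 298.8, 408.3, 388.1])]
light_panel top [0.76, 0.7, 0.69] [array([351.8, 201.3, 457.1, 304.6]), array([166. , 207.7, 254.1, 304.8])]
light_panel [534.7  40.1  -1.2] yaw deg -13.292693835587313 cost 0.06357366591691971
clutch_drum scene [0.91, 0.73] [array([311.7, 262.1, 353. , 288.3]), array([186.9, 190.4, 280.7, 233.8])]
clutch_drum top [0.8] [array([296.1, 180.4, 335.5, 219.9])]
clutch_drum [638.  204.7  -5.1] yaw deg 7.406952074578909 cost 0.5119025111198425
aerosol scene [0.88, 0.52] [array([411.7, 184.8, 464.1, 324.3]), array([189.2, 234. , 286.5, 272.4])]
aerosol top [0.93] [array([383.3, 108.4, 432.5, 172.7])]
aerosol [722.3  39.2 -10.7] yaw deg 4.006517615701328 cost 0.19331517815589905
```

View pics/ov.png

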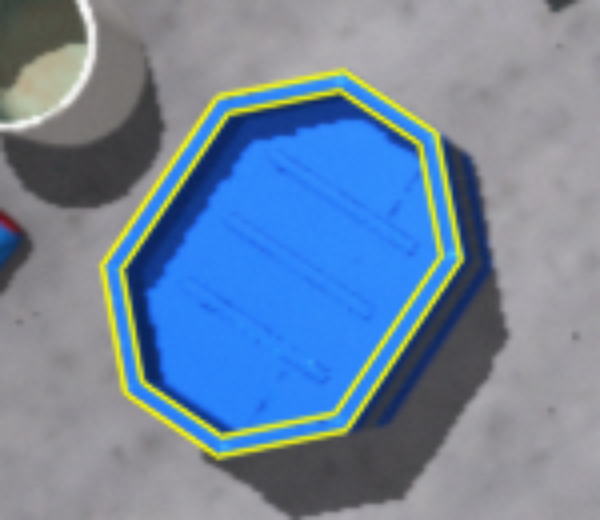

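>>> apply_moves(
  targets=[
    {"tx": 0.031,"ty": -0.025,"tz": 0,"spin": -7.6},
    {"tx": 0.0625,"ty": -0.05,"tz": 0,"spin": -15.2},
    {"tx": 0.094,"ty": -0.075,"tz": 0,"spin": -22.8},
    {"tx": 0.125,"ty": -0.1,"tz": -0.01,"spin": -30.4},
    {"tx": 0.156,"ty": -0.125,"tz": -0.03,"spin": -38},
    {"tx": 0.1875,"ty": -0.15,"tz": -0.05,"spin": -45.6},
    {"tx": 0.219,"ty": -0.175,"tz": -0.06,"spin": -53.2},
    {"tx": 0.25,"ty": -0.2,"tz": -0.07,"spin": -60.7},
  ],
  gripper=-1,
)

```text
t: 3.25
ee_pos: [458.2, 388.4, 152.0]
orientation: [-2.027, -2.4, 0.001]
ft_force: [-0.0, 0.9, 0.6]
width: 87.8
grasp_force: 0.0
```

>>> apply_moves(
  targets=[
    {"tz": -0.016,"tx": 0,"ty": 0,"spin": 0},
    {"tz": -0.032,"tx": 0,"ty": 0,"spin": 0},
    {"tz": -0.044,"tx": 0,"ty": 0,"spin": 0},
    {"tz": -0.048,"tx": 0,"ty": 0,"spin": 0},
    {"tz": -0.048,"tx": 0,"ty": 0,"spin": 0},
    {"tz": -0.048,"tx": 0,"ty": 0,"spin": 0},
    {"tz": -0.048,"tx": 0,"ty": 0,"spin": 0},
    {"tz": -0.048,"tx": 0,"ty": 0,"spin": 0},
  ],
  gripper=-0.5,
)

```text
t: 4.05
ee_pos: [457.3, 390.1, 105.4]
orientation: [2.02, 2.406, 0.002]
ft_force: [0.4, -0.2, 0.3]
width: 66.3
grasp_force: 0.0
```

>>> apply_moves(
  targets=[
    {"tz": 0,"tx": 0,"ty": 0,"spin": 0},
    {"tz": 0,"tx": 0,"ty": 0,"spin": 0},
    {"tz": 0,"tx": 0,"ty": 0,"spin": 0},
    {"tz": 0,"tx": 0,"ty": 0,"spin": 0},
    {"tz": 0,"tx": 0,"ty": 0,"spin": 0},
    {"tz": 0,"tx": 0,"ty": 0,"spin": 0},
    {"tz": 0,"tx": 0,"ty": 0,"spin": 0},
    {"tz": 0,"tx": 0,"ty": 0,"spin": 0},
  ],
  gripper=1,
)

```text
t: 4.85
ee_pos: [457.2, 389.7, 104.7]
orientation: [2.02, 2.406, 0.0]
ft_force: [0.3, -0.6, 0.4]
width: 7.4
grasp_force: 30.0
```

```bash
python3 -c "
from h import *
o=ctrl.get_obs();print(o['t'],o['ee_pos'],o['ft_force'],o['moment'],o['width'],o['grasp_force'])
im=ctrl.get_image('scene')[:,:,::-1]; cv2.imwrite('pics/s2.png',cv2.resize(im[120:300,130:370],None,fx=3,fy=3))"
```

```text
4.85 [457.1592417  389.6811367  104.65900216] [ 0.29312862 -0.60832127  0.44397705] [-0.08878467 -0.0525548   0.05744931] 7.396269466421928 30.003502070903778
```

View pics/s2.png

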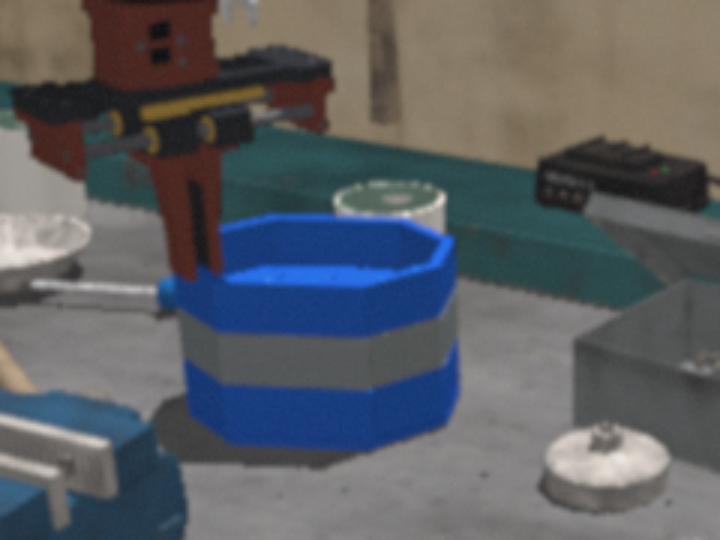

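Shallow pinch on the corner rim is in place, fingers at about (200,250) of the crop. Peel partway and check.

>>> apply_moves(
  targets=[
    {"tx": 0,"ty": 0,"tz": 0.002,"spin": 0},
    {"tx": 0.001,"ty": 0,"tz": 0.004,"spin": 0},
    {"tx": 0.001,"ty": 0,"tz": 0.006,"spin": 0},
    {"tx": 0.002,"ty": 0,"tz": 0.008,"spin": 0},
    {"tx": 0.003,"ty": 0,"tz": 0.01,"spin": 0},
    {"tx": 0.003,"ty": 0,"tz": 0.012,"spin": 0},
    {"tx": 0.004,"ty": 0,"tz": 0.014,"spin": 0},
    {"tx": 0.004,"ty": 0,"tz": 0.014,"spin": 0},
  ],
)

```text
t: 5.7
ee_pos: [460.9, 389.7, 119.0]
orientation: [-2.02, -2.405, 0.0]
ft_force: [-1.5, 1.0, -0.3]
width: 7.6
grasp_force: 30.7
```

```bash
python3 -c "
from h import *
o=ctrl.get_obs();print(o['t'],o['ee_pos'],o['ft_force'],o['moment'],o['width'],o['grasp_force'])
im=ctrl.get_image('scene')[:,:,::-1]; cv2.imwrite('pics/s3.png',cv2.resize(im[150:280,160:320],None,fx=4,fy=4))"
```

```text
5.7 [460.94102979 389.67355594 118.95282365] [-1.50441577  0.99721707 -0.31377226] [-0.07997471  0.57860501 -0.06486424] 7.558495953984956 30.72661911137402
```

View pics/s3.png

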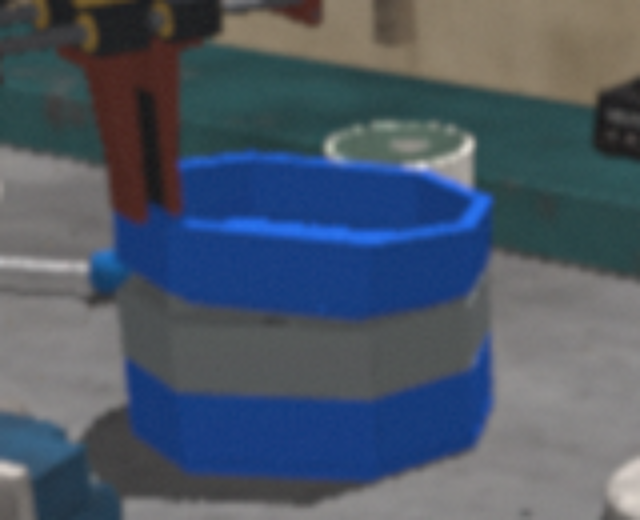

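The tray is tipping as a hinge, with the far corner still down. Continue.

>>> apply_moves(
  targets=[
    {"tx": 0.001,"ty": 0,"tz": 0.003,"spin": 0},
    {"tx": 0.002,"ty": 0,"tz": 0.006,"spin": 0},
    {"tx": 0.003,"ty": 0,"tz": 0.009,"spin": 0},
    {"tx": 0.004,"ty": 0,"tz": 0.012,"spin": 0},
    {"tx": 0.005,"ty": 0,"tz": 0.015,"spin": 0},
    {"tx": 0.006,"ty": 0,"tz": 0.018,"spin": 0},
    {"tx": 0.008,"ty": 0,"tz": 0.021,"spin": 0},
    {"tx": 0.008,"ty": 0,"tz": 0.021,"spin": 0},
  ],
)

```text
t: 6.55
ee_pos: [469.8, 389.9, 140.3]
orientation: [2.02, 2.405, 0.002]
ft_force: [0.0, -0.3, -0.4]
width: 7.2
grasp_force: 30.2
```

```bash
python3 -c "
from h import *
o=ctrl.get_obs();print(o['t'],o['ee_pos'],o['ft_force'],o['moment'],o['width'],o['grasp_force'])
im=ctrl.get_image('scene')[:,:,::-1]; cv2.imwrite('pics/s4.png',cv2.resize(im[150:280,160:320],None,fx=4,fy=4))"
```

```text
6.55 [469.78785223 389.91138644 140.32985525] [ 0.01426336 -0.34326607 -0.40214504] [-0.06860351  0.15270533 -0.0680574 ] 7.151968093280074 30.226237890310585
```

View pics/s4.png

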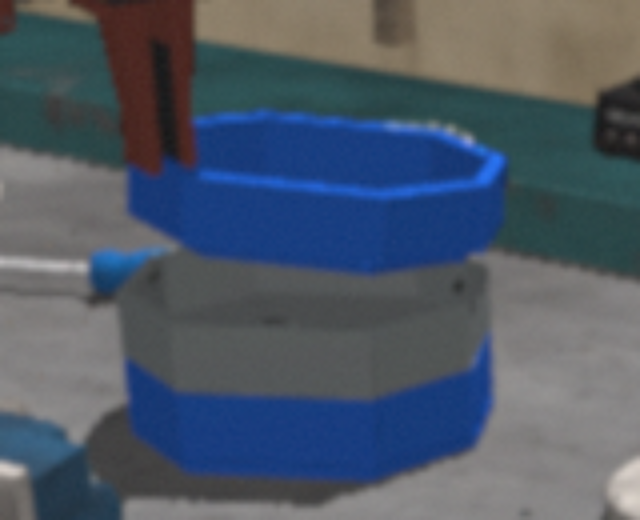

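Far corner let go early and the tray swung nearly level, because the grip is still too stiff. I'll reseat it and regrip shallower.

>>> apply_moves(
  targets=[
    {"tx": -0.004,"ty": 0,"tz": -0.004,"spin": 0},
    {"tx": -0.008,"ty": 0,"tz": -0.008,"spin": 0},
    {"tx": -0.012,"ty": 0,"tz": -0.014,"spin": 0},
    {"tx": -0.012,"ty": 0,"tz": -0.02,"spin": 0},
    {"tx": -0.012,"ty": 0,"tz": -0.026,"spin": 0},
    {"tx": -0.012,"ty": 0,"tz": -0.031,"spin": 0},
    {"tx": -0.012,"ty": 0,"tz": -0.035,"spin": 0},
    {"tx": -0.012,"ty": 0,"tz": -0.036,"spin": 0},
  ],
)

```text
t: 7.4
ee_pos: [456.9, 389.8, 104.3]
orientation: [-2.02, -2.406, 0.0]
ft_force: [-3.9, -6.9, 16.7]
width: 7.4
grasp_force: 30.1
```

```bash
python3 -c "
from h import *
o=ctrl.get_obs();print(o['t'],o['ee_pos'],o['ft_force'],o['moment'],o['width'],o['grasp_force'])
im=ctrl.get_image('scene')[:,:,::-1]; cv2.imwrite('pics/s5.png',cv2.resize(im[150:280,160:320],None,fx=4,fy=4))"
```

```text
7.4 [456.92912359 389.77519092 104.30261397] [-3.90508119 -6.924419   16.70553913] [-0.98828367  0.82051692  0.04401607] 7.436311301492857 30.05242109298706
```

View pics/s5.png

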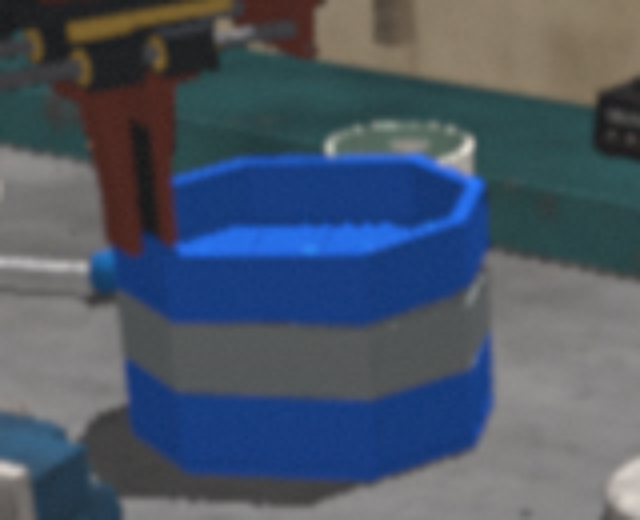

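>>> apply_moves(
  targets=[
    {"tx": 0,"ty": 0,"tz": 0,"spin": 0},
    {"tx": 0,"ty": 0,"tz": 0,"spin": 0},
    {"tx": 0,"ty": 0,"tz": 0.001,"spin": 0},
    {"tx": 0,"ty": 0,"tz": 0.002,"spin": 0},
    {"tx": 0,"ty": 0,"tz": 0.003,"spin": 0},
    {"tx": 0,"ty": 0,"tz": 0.003,"spin": 0},
    {"tx": 0,"ty": 0,"tz": 0.003,"spin": 0},
    {"tx": 0,"ty": 0,"tz": 0.003,"spin": 0},
  ],
  gripper=-0.5,
)

```text
t: 8.25
ee_pos: [457.1, 389.7, 106.6]
orientation: [-2.021, -2.406, 0.0]
ft_force: [-0.7, -0.4, 1.1]
width: 65.4
grasp_force: 0.0
```

```bash
cat > tilt.py <<'E'
# 6-dof fit of top tray (x,y,z,yaw,tilt dir components) to both outlines
from fit import *
from scipy.spatial.transform import Rotation as Ro
def tfit(cams=("scene","top"),s=(531.9,388.9,67.1,-35,0,0)):
    M={}
    for n in cams:
        ctrl.get_image(n); r=ctrl.outline_of("top_tray",n); M[n]=np.array(r[0]["pixels"],np.float32)
        if n=="scene": print([round(q["score"],2) for q in r],r[0]["box"])
    tm=np.vstack([octa(7),octa(41),octa(7,10.5),octa(0,10.5)])
    W=lambda p: (Ro.from_rotvec([p[4]/57.3,p[5]/57.3,0])*Ro.from_euler("z",p[3],degrees=True)).apply(tm)+p[:3]
    cost=lambda p: sum(np.abs(mask(n,W(p))-M[n]).sum()/M[n].sum() for n in cams)
    s=np.array(s,float)
    r=minimize(cost,s,method="Nelder-Mead",options=dict(initial_simplex=np.vstack([s]+[s+d for d in np.diag([5,5,5,5,4,4])]),maxiter=500))
    print("x y z yaw rx ry(deg)",r.x,"cost",r.fun); return r.x
if __name__=="__main__":
    tfit(); o=ctrl.get_obs(); print(o['t'],o['ee_pos'],o['ft_force'],o['width'])
E
python3 tilt.py
```

```text
[0.92] [189.1, 190.4, 282.0, 233.0]
x y z yaw rx ry(deg) [533.8 387.3  72.  -33.9   0.   -1.8] cost 0.6683951616287231
8.45 [457.1 389.7 106.7] [ 0.  -0.5 -0.2] 65.90393287545352
```

The outline is back at its original box (189–282, 190–233), so the tray is seated. Now a shallower grip.

>>> apply_moves(
  targets=[
    {"tx": 0,"ty": 0,"tz": 0,"spin": 0},
    {"tx": 0,"ty": 0,"tz": 0,"spin": 0},
    {"tx": 0,"ty": 0,"tz": 0,"spin": 0},
    {"tx": 0,"ty": 0,"tz": 0,"spin": 0},
    {"tx": 0,"ty": 0,"tz": 0,"spin": 0},
    {"tx": 0,"ty": 0,"tz": 0,"spin": 0},
    {"tx": 0,"ty": 0,"tz": 0,"spin": 0},
    {"tx": 0,"ty": 0,"tz": 0,"spin": 0},
  ],
  gripper=1,
)

```text
t: 9.25
ee_pos: [457.1, 389.7, 106.7]
orientation: [2.021, 2.406, -0.0]
ft_force: [-0.5, -1.2, -0.5]
width: 7.1
grasp_force: 30.0
```

>>> apply_moves(
  targets=[
    {"tx": 0.001,"ty": 0,"tz": 0.004,"spin": 0},
    {"tx": 0.002,"ty": 0,"tz": 0.009,"spin": 0},
    {"tx": 0.004,"ty": 0,"tz": 0.014,"spin": 0},
    {"tx": 0.006,"ty": 0,"tz": 0.019,"spin": 0},
    {"tx": 0.008,"ty": 0,"tz": 0.024,"spin": 0},
    {"tx": 0.009,"ty": 0,"tz": 0.028,"spin": 0},
    {"tx": 0.01,"ty": 0,"tz": 0.03,"spin": 0},
    {"tx": 0.01,"ty": 0,"tz": 0.03,"spin": 0},
  ],
)

```text
t: 10.05
ee_pos: [467.3, 389.8, 137.0]
orientation: [2.021, 2.405, 0.001]
ft_force: [0.8, -0.0, -0.9]
width: 6.9
grasp_force: 29.9
```

```bash
python3 -c "
from h import *
o=ctrl.get_obs();print(o['t'],o['ee_pos'],o['ft_force'],o['moment'],o['width'],o['grasp_force'])
im=ctrl.get_image('scene')[:,:,::-1]; cv2.imwrite('pics/s6.png',cv2.resize(im[150:280,160:320],None,fx=4,fy=4))"
```

```text
10.05 [467.33734714 389.78059548 137.04723488] [ 0.75193805 -0.03069209 -0.89450248] [-0.03673711  0.12818829 -0.02491514] 6.889144787621074 29.90963637828827
```

View pics/s6.png

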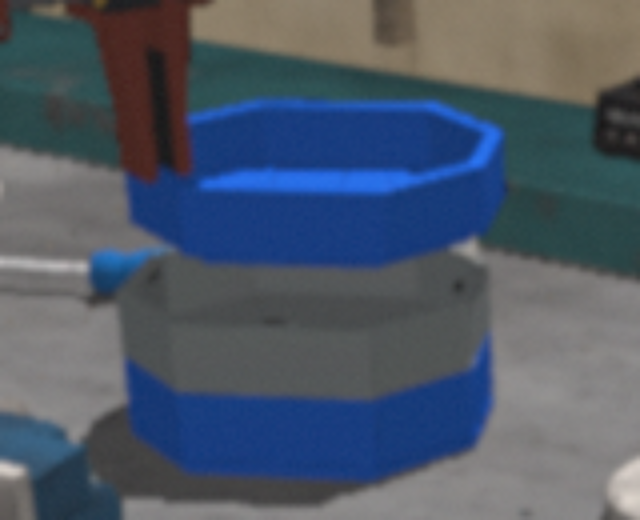

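The tray now comes up level, since friction across the wall resists pivoting. I'll brace the far foot against the mouth wall: lower it until the foot is inside, then push inward while raising.

>>> apply_moves(
  targets=[
    {"tx": -0.003,"ty": 0,"tz": -0.004,"spin": 0},
    {"tx": -0.007,"ty": 0,"tz": -0.009,"spin": 0},
    {"tx": -0.01,"ty": 0,"tz": -0.015,"spin": 0},
    {"tx": -0.01,"ty": 0,"tz": -0.02,"spin": 0},
    {"tx": -0.01,"ty": 0,"tz": -0.025,"spin": 0},
    {"tx": -0.01,"ty": 0,"tz": -0.027,"spin": 0},
    {"tx": -0.009,"ty": 0,"tz": -0.027,"spin": 0},
    {"tx": -0.007,"ty": 0,"tz": -0.027,"spin": 0},
  ],
)

```text
t: 10.9
ee_pos: [459.8, 389.7, 109.6]
orientation: [-2.02, -2.405, 0.001]
ft_force: [-3.8, 1.3, 0.3]
width: 7.2
grasp_force: 29.9
```

>>> apply_moves(
  targets=[
    {"tx": 0.001,"ty": 0,"tz": 0.002,"spin": 0},
    {"tx": 0.002,"ty": 0,"tz": 0.005,"spin": 0},
    {"tx": 0.003,"ty": 0.001,"tz": 0.007,"spin": 0},
    {"tx": 0.004,"ty": 0.001,"tz": 0.009,"spin": 0},
    {"tx": 0.005,"ty": 0.001,"tz": 0.012,"spin": 0},
    {"tx": 0.006,"ty": 0.001,"tz": 0.014,"spin": 0},
    {"tx": 0.007,"ty": 0.001,"tz": 0.017,"spin": 0},
    {"tx": 0.007,"ty": 0.001,"tz": 0.017,"spin": 0},
  ],
)

```text
t: 11.7
ee_pos: [468.4, 391.0, 127.5]
orientation: [2.02, 2.405, 0.004]
ft_force: [1.2, -0.2, -1.7]
width: 6.9
grasp_force: 30.2
```

```bash
python3 -c "
from h import *
o=ctrl.get_obs();print(o['t'],o['ee_pos'],o['ft_force'],o['moment'],o['width'],o['grasp_force'])
im=ctrl.get_image('scene')[:,:,::-1]; cv2.imwrite('pics/s7.png',cv2.resize(im[150:280,160:320],None,fx=4,fy=4))"
```

```text
11.7 [468.43337807 391.03418897 127.45791899] [ 1.19849265 -0.18543841 -1.71918238] [-0.0520406   0.14905835 -0.02810229] 6.856030195926254 30.23785171793861
```

View pics/s7.png

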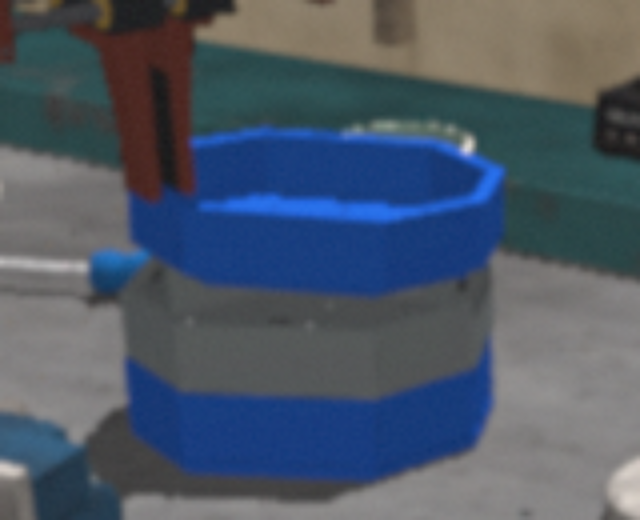

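The foot popped out before the push built up. Reseat, push firmly first to take up the clearances while still low, and read the force.

>>> apply_moves(
  targets=[
    {"tx": -0.005,"ty": 0,"tz": -0.002,"spin": 0},
    {"tx": -0.01,"ty": -0.001,"tz": -0.007,"spin": 0},
    {"tx": -0.01,"ty": -0.001,"tz": -0.013,"spin": 0},
    {"tx": -0.01,"ty": -0.001,"tz": -0.018,"spin": 0},
    {"tx": -0.009,"ty": -0.001,"tz": -0.019,"spin": 0},
    {"tx": -0.008,"ty": -0.001,"tz": -0.019,"spin": 0},
    {"tx": -0.007,"ty": 0,"tz": -0.019,"spin": 0},
    {"tx": -0.006,"ty": 0,"tz": -0.019,"spin": 0},
  ],
)

```text
t: 12.55
ee_pos: [461.3, 390.8, 107.4]
orientation: [2.02, 2.406, -0.0]
ft_force: [1.0, 0.4, -1.3]
width: 7.1
grasp_force: 29.6
```

>>> apply_moves(
  targets=[
    {"tx": 0.0005,"ty": 0,"tz": 0,"spin": 0},
    {"tx": 0.001,"ty": 0,"tz": 0,"spin": 0},
    {"tx": 0.0015,"ty": 0,"tz": 0,"spin": 0},
    {"tx": 0.002,"ty": 0,"tz": 0,"spin": 0},
    {"tx": 0.002,"ty": 0,"tz": 0,"spin": 0},
    {"tx": 0.002,"ty": 0,"tz": 0,"spin": 0},
    {"tx": 0.002,"ty": 0,"tz": 0,"spin": 0},
    {"tx": 0.002,"ty": 0,"tz": 0,"spin": 0},
  ],
)

```text
t: 13.35
ee_pos: [463.1, 390.7, 107.7]
orientation: [2.02, 2.406, -0.0]
ft_force: [-0.1, -0.7, -0.8]
width: 6.9
grasp_force: 29.6
```

```bash
cat > boxes.py <<'E'
from h import *
np.set_printoptions(precision=1,suppress=True)
o=ctrl.get_obs();print(o['t'],o['ee_pos'],o['ft_force'],o['moment'],o['width'])
ctrl.get_image("scene")
for n in("top_tray","under_tray"):
    r=ctrl.outline_of(n,"scene")
    if r: m=r[0]["pixels"]; print(n,r[0]["score"],np.array(r[0]["box"]),[ (c,np.where(m[:,c])[0][[0,-1]]) for c in (195,205,220,240,255,270,278) if m[:,c].any()])
E
python3 boxes.py
```

```text
13.35 [463.1 390.7 107.7] [-0.1 -0.7 -0.8] [-0.   0.1 -0.1] 6.921733920233228
top_tray 0.95 [194.2 185.1 286.7 229.9] [(195, array([212, 221])), (205, array([210, 228])), (220, array([189, 230])), (240, array([187, 230])), (255, array([187, 229])), (270, array([189, 223])), (278, array([192, 220]))]
under_tray 0.62 [190.6 219.7 280.2 250.6] [(195, array([224, 240])), (205, array([230, 246])), (220, array([231, 247])), (240, array([231, 249])), (255, array([232, 247])), (270, array([224, 243])), (278, array([221, 239]))]
```

The tray is held about 6 mm higher in the fingers now, foot out of the mouth. Also, the grip command is a width, so a width near 7 mm may give a lighter grip that lets it hinge. Reseat first.

>>> apply_moves(
  targets=[
    {"tx": 0,"ty": 0,"tz": 0.006,"spin": 0},
    {"tx": -0.003,"ty": -0.001,"tz": 0.006,"spin": 0},
    {"tx": -0.006,"ty": -0.001,"tz": 0.006,"spin": 0},
    {"tx": -0.006,"ty": -0.001,"tz": 0.003,"spin": 0},
    {"tx": -0.006,"ty": -0.001,"tz": 0,"spin": 0},
    {"tx": -0.006,"ty": -0.001,"tz": -0.003,"spin": 0},
    {"tx": -0.006,"ty": -0.001,"tz": -0.005,"spin": 0},
    {"tx": -0.006,"ty": -0.001,"tz": -0.005,"spin": 0},
  ],
)

```text
t: 14.3
ee_pos: [457.9, 390.2, 105.8]
orientation: [2.02, 2.405, 0.003]
ft_force: [-6.2, -6.1, 27.6]
width: 7.3
grasp_force: 30.2
```

```bash
python3 boxes.py
```

```text
14.3 [457.9 390.2 105.8] [-6.2 -6.1 27.6] [-1.2  1.3  0. ] 7.306570985471924
top_tray 0.79 [189.4 188.4 286.  232.1] [(195, array([212, 224])), (205, array([195, 229])), (220, array([190, 230])), (240, array([190, 231])), (255, array([189, 229])), (270, array([192, 223])), (278, array([195, 219]))]
under_tray 0.79 [188.2 221.2 280.5 251.2] [(195, array([226, 239])), (205, array([231, 246])), (220, array([232, 248])), (240, array([231, 249])), (255, array([230, 249])), (270, array([227, 243])), (278, array([223, 240]))]
```

>>> apply_moves(
  targets=[
    {"tx": 0,"ty": 0,"tz": 0.003,"spin": 0},
    {"tx": 0,"ty": 0,"tz": 0.003,"spin": 0},
    {"tx": 0,"ty": 0,"tz": 0.003,"spin": 0},
    {"tx": 0,"ty": 0,"tz": 0.003,"spin": 0},
    {"tx": 0,"ty": 0,"tz": 0.003,"spin": 0},
    {"tx": 0,"ty": 0,"tz": 0.003,"spin": 0},
    {"tx": 0,"ty": 0,"tz": 0.003,"spin": 0},
    {"tx": 0,"ty": 0,"tz": 0.003,"spin": 0},
  ],
  gripper=0.3,
)

```text
t: 15.25
ee_pos: [457.1, 389.7, 105.6]
orientation: [-2.021, -2.406, 0.0]
ft_force: [-0.5, 0.1, 0.4]
width: 30.9
grasp_force: 0.0
```

```bash
python3 boxes.py; python3 -c "
from h import *
im=ctrl.get_image('scene')[:,:,::-1]; cv2.imwrite('pics/s8.png',cv2.resize(im[150:280,160:320],None,fx=4,fy=4))"
```

```text
15.25 [457.1 389.7 105.6] [-0.5  0.1  0.4] [-0.1  0.1  0. ] 30.85007338295934
top_tray 0.94 [190.  188.2 285.  231.5] [(195, array([197, 224])), (205, array([209, 230])), (220, array([189, 230])), (240, array([189, 230])), (255, array([189, 230])), (270, array([191, 224])), (278, array([195, 221]))]
under_tray 0.81 [190.5 221.1 285.4 247.9] [(195, array([226, 239])), (205, array([232, 246])), (220, array([231, 247])), (240, array([231, 248])), (255, array([231, 248])), (270, array([226, 243])), (278, array([222, 240]))]
```

View pics/s8.png

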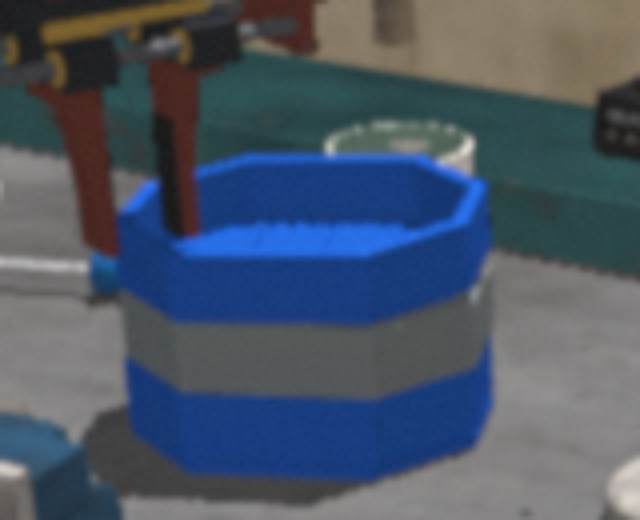

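The tray is back on the nest, possibly a millimetre or so high at the far side (crop (485,270)). I'll try a light grip by commanding a width of about 7.2 mm.

>>> apply_moves(
  targets=[
    {"tx": 0,"ty": 0,"tz": -0.001,"spin": 0},
    {"tx": 0,"ty": 0,"tz": -0.002,"spin": 0},
    {"tx": 0,"ty": 0,"tz": -0.002,"spin": 0},
    {"tx": 0,"ty": 0,"tz": -0.002,"spin": 0},
    {"tx": 0,"ty": 0,"tz": -0.002,"spin": 0},
    {"tx": 0,"ty": 0,"tz": -0.002,"spin": 0},
    {"tx": 0,"ty": 0,"tz": -0.002,"spin": 0},
    {"tx": 0,"ty": 0,"tz": -0.002,"spin": 0},
  ],
  gripper=0.835,
)

```text
t: 16.25
ee_pos: [457.2, 389.7, 103.7]
orientation: [2.02, 2.406, 0.0]
ft_force: [1.7, -0.1, -0.6]
width: 7.8
grasp_force: 20.2
```

```bash
python3 boxes.py
```

```text
16.25 [457.2 389.7 103.7] [ 1.7 -0.1 -0.6] [-0.1 -0.1 -0.1] 7.822987219539209
top_tray 0.89 [190.2 190.4 285.9 234.5] [(195, array([213, 226])), (205, array([194, 230])), (220, array([189, 231])), (240, array([190, 230])), (255, array([189, 229])), (270, array([192, 225])), (278, array([195, 221]))]
under_tray 0.84 [188.  218.2 282.6 251.4] [(195, array([227, 240])), (205, array([231, 247])), (220, array([231, 248])), (240, array([231, 249])), (255, array([231, 248])), (270, array([226, 243])), (278, array([219, 240]))]
```

Grip force is proportional near the contact width. Lighter still.

>>> apply_moves(
  targets=[
    {"tx": 0,"ty": 0,"tz": 0,"spin": 0},
    {"tx": 0,"ty": 0,"tz": 0,"spin": 0},
    {"tx": 0,"ty": 0,"tz": 0,"spin": 0},
    {"tx": 0,"ty": 0,"tz": 0,"spin": 0},
    {"tx": 0,"ty": 0,"tz": 0,"spin": 0},
    {"tx": 0,"ty": 0,"tz": 0,"spin": 0},
    {"tx": 0,"ty": 0,"tz": 0,"spin": 0},
    {"tx": 0,"ty": 0,"tz": 0,"spin": 0},
  ],
  gripper=0.822,
)

```text
t: 17.2
ee_pos: [457.1, 389.7, 103.7]
orientation: [-2.021, -2.406, 0.0]
ft_force: [2.2, 0.2, -1.9]
width: 8.1
grasp_force: 7.1
```

>>> apply_moves(
  targets=[
    {"tx": 0,"ty": 0,"tz": 0,"spin": 0},
    {"tx": 0,"ty": 0,"tz": 0,"spin": 0},
    {"tx": 0,"ty": 0,"tz": 0,"spin": 0},
    {"tx": 0,"ty": 0,"tz": 0.001,"spin": 0},
    {"tx": 0,"ty": 0,"tz": 0.002,"spin": 0},
    {"tx": 0,"ty": 0,"tz": 0.002,"spin": 0},
    {"tx": 0,"ty": 0,"tz": 0.002,"spin": 0},
    {"tx": 0,"ty": 0,"tz": 0.002,"spin": 0},
  ],
  gripper=0.7,
)

```text
t: 18.0
ee_pos: [457.1, 389.7, 105.7]
orientation: [-2.021, -2.406, 0.0]
ft_force: [-0.5, -0.1, 0.2]
width: 13.6
grasp_force: 0.0
```

>>> apply_moves(
  targets=[
    {"tx": 0,"ty": 0,"tz": 0,"spin": 0},
    {"tx": 0,"ty": 0,"tz": 0,"spin": 0},
    {"tx": 0,"ty": 0,"tz": 0,"spin": 0},
    {"tx": 0,"ty": 0,"tz": 0,"spin": 0},
    {"tx": 0,"ty": 0,"tz": 0,"spin": 0},
    {"tx": 0,"ty": 0,"tz": 0,"spin": 0},
    {"tx": 0,"ty": 0,"tz": 0,"spin": 0},
    {"tx": 0,"ty": 0,"tz": 0,"spin": 0},
  ],
  gripper=0.821,
)

```text
t: 18.8
ee_pos: [457.1, 389.7, 105.6]
orientation: [2.02, 2.406, -0.0]
ft_force: [1.2, -0.2, 0.0]
width: 8.0
grasp_force: 4.3
```

>>> apply_moves(
  targets=[
    {"tx": 0.0005,"ty": 0,"tz": 0.002,"spin": 0},
    {"tx": 0.001,"ty": 0,"tz": 0.004,"spin": 0},
    {"tx": 0.001,"ty": 0,"tz": 0.006,"spin": 0},
    {"tx": 0.002,"ty": 0,"tz": 0.008,"spin": 0},
    {"tx": 0.0025,"ty": 0,"tz": 0.01,"spin": 0},
    {"tx": 0.003,"ty": 0,"tz": 0.012,"spin": 0},
    {"tx": 0.003,"ty": 0,"tz": 0.012,"spin": 0},
    {"tx": 0.003,"ty": 0,"tz": 0.012,"spin": 0},
  ],
  gripper=0.819,
)

```text
t: 19.6
ee_pos: [460.1, 389.7, 117.8]
orientation: [2.021, 2.406, 0.0]
ft_force: [-1.3, -0.4, 0.2]
width: 8.0
grasp_force: 0.0
```

```bash
python3 boxes.py
```

```text
19.6 [460.1 389.7 117.8] [-1.3 -0.4  0.2] [-0.1 -0.   0.1] 8.048210941698496
top_tray 0.64 [188.5 189.2 282.6 228.7] [(195, array([207, 224])), (205, array([195, 230])), (220, array([190, 230])), (240, array([190, 230])), (255, array([189, 230])), (270, array([192, 224])), (278, array([195, 219]))]
under_tray 0.65 [189.7 217.3 284.2 251.5] [(195, array([226, 240])), (205, array([231, 247])), (220, array([231, 249])), (240, array([231, 249])), (255, array([231, 249])), (270, array([226, 244])), (278, array([222, 241]))]
```

>>> apply_moves(
  targets=[
    {"tx": 0,"ty": 0,"tz": 0,"spin": 0},
    {"tx": -0.003,"ty": 0,"tz": 0,"spin": 0},
    {"tx": -0.003,"ty": 0,"tz": 0,"spin": 0},
    {"tx": -0.003,"ty": 0,"tz": -0.004,"spin": 0},
    {"tx": -0.003,"ty": 0,"tz": -0.01,"spin": 0},
    {"tx": -0.003,"ty": 0,"tz": -0.0135,"spin": 0},
    {"tx": -0.003,"ty": 0,"tz": -0.0135,"spin": 0},
    {"tx": -0.003,"ty": 0,"tz": -0.0135,"spin": 0},
  ],
  gripper=0.7,
)

```text
t: 20.55
ee_pos: [457.0, 389.6, 103.9]
orientation: [-2.021, -2.406, 0.001]
ft_force: [-0.6, -0.5, 0.1]
width: 13.0
grasp_force: 0.0
```

>>> apply_moves(
  targets=[
    {"tx": 0,"ty": 0,"tz": 0,"spin": 0},
    {"tx": 0,"ty": 0,"tz": 0,"spin": 0},
    {"tx": 0,"ty": 0,"tz": 0,"spin": 0},
    {"tx": 0,"ty": 0,"tz": 0,"spin": 0},
    {"tx": 0,"ty": 0,"tz": 0,"spin": 0},
    {"tx": 0,"ty": 0,"tz": 0,"spin": 0},
    {"tx": 0,"ty": 0,"tz": 0,"spin": 0},
    {"tx": 0,"ty": 0,"tz": 0,"spin": 0},
  ],
  gripper=0.828,
)

```text
t: 21.35
ee_pos: [457.2, 389.7, 104.2]
orientation: [2.021, 2.406, 0.0]
ft_force: [0.4, -0.2, 0.1]
width: 8.0
grasp_force: 11.9
```

>>> apply_moves(
  targets=[
    {"tx": 0.0005,"ty": 0,"tz": 0.002,"spin": 0},
    {"tx": 0.001,"ty": 0,"tz": 0.004,"spin": 0},
    {"tx": 0.001,"ty": 0,"tz": 0.006,"spin": 0},
    {"tx": 0.002,"ty": 0,"tz": 0.008,"spin": 0},
    {"tx": 0.0025,"ty": 0,"tz": 0.01,"spin": 0},
    {"tx": 0.003,"ty": 0,"tz": 0.012,"spin": 0},
    {"tx": 0.003,"ty": 0,"tz": 0.012,"spin": 0},
    {"tx": 0.003,"ty": 0,"tz": 0.012,"spin": 0},
  ],
)

```text
t: 22.15
ee_pos: [460.1, 389.7, 116.2]
orientation: [-2.02, -2.406, -0.0]
ft_force: [0.5, 0.3, -1.4]
width: 7.9
grasp_force: 11.3
```

```bash
python3 boxes.py
```

```text
22.15 [460.1 389.7 116.2] [ 0.5  0.3 -1.4] [-0.1  0.1 -0. ] 7.875758945324638
top_tray 0.56 [189.7 186.4 283.7 228.1] [(195, array([207, 220])), (205, array([190, 224])), (220, array([187, 227])), (240, array([188, 228])), (255, array([188, 227])), (270, array([190, 223])), (278, array([194, 220]))]
under_tray 0.8 [187.5 217.4 282.5 250.7] [(195, array([221, 240])), (205, array([226, 246])), (220, array([228, 248])), (240, array([229, 249])), (255, array([228, 248])), (270, array([224, 243])), (278, array([221, 241]))]
```

It hinges now: the near edge rose 4–6 px and the far edge stayed put. Continue the peel.

>>> apply_moves(
  targets=[
    {"tx": 0.001,"ty": 0,"tz": 0.002,"spin": 0},
    {"tx": 0.0015,"ty": 0,"tz": 0.005,"spin": 0},
    {"tx": 0.002,"ty": 0,"tz": 0.007,"spin": 0},
    {"tx": 0.003,"ty": 0,"tz": 0.01,"spin": 0},
    {"tx": 0.004,"ty": 0,"tz": 0.013,"spin": 0},
    {"tx": 0.005,"ty": 0,"tz": 0.015,"spin": 0},
    {"tx": 0.006,"ty": 0.001,"tz": 0.018,"spin": 0},
    {"tx": 0.006,"ty": 0.001,"tz": 0.018,"spin": 0},
  ],
)

```text
t: 23.1
ee_pos: [466.5, 391.0, 134.7]
orientation: [2.02, 2.405, 0.002]
ft_force: [0.9, -0.3, 0.0]
width: 7.7
grasp_force: 11.3
```

```bash
python3 boxes.py; python3 - <<'E'
from tilt import *
tfit(("scene",),(535,389,80,-35,0,8)); tfit(("scene",),(540,389,90,-35,0,2))
E
```

```text
23.1 [466.5 391.  134.7] [ 0.9 -0.3  0. ] [-0.1  0.2 -0.1] 7.660585951957051
top_tray 0.9 [189.8 176.4 284.9 218.2] [(195, array([198, 207])), (205, array([195, 212])), (220, array([178, 215])), (240, array([179, 217])), (255, array([179, 217])), (270, array([181, 213])), (278, array([184, 211]))]
under_tray 0.56 [190.1 212.6 284.2 250.5] [(195, array([217, 240])), (205, array([214, 247])), (220, array([217, 248])), (240, array([218, 249])), (255, array([218, 248])), (270, array([215, 245])), (278, array([214, 242]))]
[0.7] [192.9, 176.2, 285.6, 217.2]
x y z yaw rx ry(deg) [541.5 396.3  91.8 -33.1  -1.4   1.5] cost 0.09486754983663559
[0.76] [194.9, 175.1, 285.2, 219.1]
x y z yaw rx ry(deg) [540.2 391.9  93.5 -34.5  -1.    2.2] cost 0.12022095173597336
```

It came off the far nubs again, but it's held at the height where the far corner would rest with 12° of tip. Loosening the grip slightly should let gravity swing the far corner down onto the grey tray.

>>> apply_moves(
  targets=[
    {"tx": 0,"ty": 0,"tz": 0,"spin": 0},
    {"tx": 0,"ty": 0,"tz": 0,"spin": 0},
    {"tx": 0,"ty": 0,"tz": 0,"spin": 0},
    {"tx": 0,"ty": 0,"tz": 0,"spin": 0},
    {"tx": 0,"ty": 0,"tz": 0,"spin": 0},
    {"tx": 0,"ty": 0,"tz": 0,"spin": 0},
    {"tx": 0,"ty": 0,"tz": 0,"spin": 0},
    {"tx": 0,"ty": 0,"tz": 0,"spin": 0},
  ],
  gripper=0.823,
)

```text
t: 24.25
ee_pos: [466.1, 390.7, 134.2]
orientation: [-2.021, -2.406, -0.0]
ft_force: [0.5, -0.4, -1.6]
width: 7.7
grasp_force: 10.8
```

```bash
python3 boxes.py
```

```text
24.25 [466.1 390.7 134.2] [ 0.5 -0.4 -1.6] [-0.1  0.1  0. ] 7.659178045820773
top_tray 0.6 [190.6 182.2 286.4 224. ] [(195, array([197, 209])), (205, array([195, 215])), (220, array([183, 218])), (240, array([185, 222])), (255, array([187, 223])), (270, array([190, 221])), (278, array([195, 217]))]
under_tray 0.86 [189.7 215.  282.2 251. ] [(195, array([219, 239])), (205, array([216, 245])), (220, array([221, 248])), (240, array([223, 249])), (255, array([224, 248])), (270, array([223, 243])), (278, array([219, 240]))]
```

```bash
cat > st.py <<'E'
from tilt import *
import sys
p=tfit(("scene",),(535,389,85,-35,0,8)); 
R=Ro.from_rotvec([p[4]/57.3,p[5]/57.3,0])*Ro.from_euler("z",p[3],degrees=True)
C=np.array([[sx*64.85,sy*44.85,7] for sx,sy in((1,1),(-1,1),(-1,-1),(1,-1))])
seat=world(C,531.9,388.9,67.1,np.radians(-35)); print("corner rise",(R.apply(C)+p[:3]-seat)); print("tilt",np.hypot(p[4],p[5])/57.3)
E
python3 st.py
```

```text
[0.84] [192.0, 182.4, 285.0, 222.0]
x y z yaw rx ry(deg) [535.2 393.7  83.7 -35.4  -1.4   8.8] cost 0.07576332986354828
corner rise [[ 3.4  4.2  4.5]
 [ 5.1  5.2 18.7]
 [ 5.3  5.7 28.5]
 [ 3.6  4.7 14.2]]
tilt 0.15494939624623594
```

Tip is about 0.155 rad with the far corner a few mm up. Loosen a touch more for margin.

>>> apply_moves(
  targets=[
    {"tx": 0,"ty": 0,"tz": 0,"spin": 0},
    {"tx": 0,"ty": 0,"tz": 0,"spin": 0},
    {"tx": 0,"ty": 0,"tz": 0,"spin": 0},
    {"tx": 0,"ty": 0,"tz": 0,"spin": 0},
    {"tx": 0,"ty": 0,"tz": 0,"spin": 0},
    {"tx": 0,"ty": 0,"tz": 0,"spin": 0},
    {"tx": 0,"ty": 0,"tz": 0,"spin": 0},
    {"tx": 0,"ty": 0,"tz": 0,"spin": 0},
  ],
  gripper=0.82,
)

```text
t: 25.3
ee_pos: [466.1, 390.7, 134.2]
orientation: [-2.021, -2.406, -0.0]
ft_force: [-0.4, -0.1, -0.7]
width: 8.2
grasp_force: 9.3
```

```bash
python3 st.py; python3 boxes.py
```

```text
[0.88] [190.9, 184.4, 283.9, 224.7]
x y z yaw rx ry(deg) [533.7 391.2  82.7 -33.6  -1.8   9.9] cost 0.08754779398441315
corner rise [[ 1.9  4.2  1.9]
 [ 1.5  1.8 18.2]
 [ 4.2  0.8 29. ]
 [ 4.6  3.1 12.7]]
tilt 0.17547172734830124
25.4 [466.1 390.7 134.2] [-0.5  0.4 -1.4] [-0.1  0.1  0. ] 8.303105682421425
top_tray 0.78 [189.9 183.6 285.7 224.5] [(195, array([197, 211])), (205, array([196, 216])), (220, array([184, 219])), (240, array([186, 223])), (255, array([189, 223])), (270, array([192, 222])), (278, array([195, 219]))]
under_tray 0.97 [188.7 216.5 282.8 250.7] [(195, array([217, 240])), (205, array([217, 247])), (220, array([220, 248])), (240, array([224, 249])), (255, array([225, 248])), (270, array([223, 243])), (278, array([221, 240]))]
```

The step-one pose is met at about 0.175 rad. Raise a little toward 15°, then lower it back and release for a deep grip.

>>> apply_moves(
  targets=[
    {"tx": 0.001,"ty": 0,"tz": 0.003,"spin": 0},
    {"tx": 0.0025,"ty": 0.001,"tz": 0.006,"spin": 0},
    {"tx": 0.0025,"ty": 0.001,"tz": 0.006,"spin": 0},
    {"tx": 0,"ty": 0,"tz": 0,"spin": 0},
    {"tx": -0.003,"ty": 0,"tz": -0.008,"spin": 0},
    {"tx": -0.006,"ty": -0.001,"tz": -0.016,"spin": 0},
    {"tx": -0.008,"ty": -0.001,"tz": -0.023,"spin": 0},
    {"tx": -0.009,"ty": -0.001,"tz": -0.028,"spin": 0},
  ],
)

```text
t: 26.35
ee_pos: [456.3, 389.4, 105.4]
orientation: [-2.02, -2.405, 0.002]
ft_force: [-2.3, -1.3, 5.7]
width: 8.1
grasp_force: 3.4
```

>>> apply_moves(
  targets=[
    {"tx": 0,"ty": 0,"tz": 0,"spin": 0},
    {"tx": 0,"ty": 0,"tz": 0,"spin": 0},
    {"tx": 0,"ty": 0,"tz": 0,"spin": 0},
    {"tx": 0,"ty": 0,"tz": 0,"spin": 0},
    {"tx": 0,"ty": 0,"tz": -0.004,"spin": 0},
    {"tx": 0,"ty": 0,"tz": -0.01,"spin": 0},
    {"tx": 0,"ty": 0,"tz": -0.016,"spin": 0},
    {"tx": 0,"ty": 0,"tz": -0.02,"spin": 0},
  ],
  gripper=0.6,
)

```text
t: 27.15
ee_pos: [456.8, 389.4, 85.3]
orientation: [-2.02, -2.406, 0.001]
ft_force: [-0.4, -0.9, 0.5]
width: 17.9
grasp_force: 0.0
```

```bash
python3 st.py; python3 boxes.py
```

```text
[0.6, 0.59] [189.6, 216.8, 284.6, 250.7]
x y z yaw rx ry(deg) [547.2 375.3  17.6  -4.8 -21.4   4.3] cost 0.45739632844924927
corner rise [[  4.6  25.  -69.2]
 [-18.2 -37.5 -63.8]
 [ 27.  -47.2 -30.7]
 [ 49.8  15.3 -36.2]]
tilt 0.3801151537828927
27.25 [456.8 389.4  85.3] [-0.3 -0.1  0.1] [-0.1  0.1 -0. ] 17.514340967257606
top_tray 0.89 [194.3 188.3 282.8 229.8] [(195, array([196, 221])), (205, array([207, 228])), (220, array([190, 230])), (240, array([191, 231])), (255, array([192, 229])), (270, array([195, 226])), (278, array([198, 220]))]
under_tray 0.9 [190.5 218.9 285.2 248.7] [(195, array([224, 239])), (205, array([229, 247])), (220, array([231, 248])), (240, array([231, 248])), (255, array([231, 248])), (270, array([226, 243])), (278, array([222, 240]))]
```

Seated again. Deep full-force grip, then lift.

>>> apply_moves(
  targets=[
    {"tx": 0,"ty": 0,"tz": 0,"spin": 0},
    {"tx": 0,"ty": 0,"tz": 0,"spin": 0},
    {"tx": 0,"ty": 0,"tz": 0,"spin": 0},
    {"tx": 0,"ty": 0,"tz": 0,"spin": 0},
    {"tx": 0,"ty": 0,"tz": 0,"spin": 0},
    {"tx": 0,"ty": 0,"tz": 0.001,"spin": 0},
    {"tx": 0,"ty": 0,"tz": 0.003,"spin": 0},
    {"tx": 0,"ty": 0,"tz": 0.005,"spin": 0},
  ],
  gripper=1,
)

```text
t: 28.2
ee_pos: [457.1, 389.7, 91.3]
orientation: [-2.021, -2.406, 0.0]
ft_force: [0.6, 0.3, -1.5]
width: 7.9
grasp_force: 30.0
```

>>> apply_moves(
  targets=[
    {"tx": 0,"ty": 0,"tz": 0.004,"spin": 0},
    {"tx": 0,"ty": 0,"tz": 0.01,"spin": 0},
    {"tx": 0,"ty": 0,"tz": 0.02,"spin": 0},
    {"tx": 0,"ty": 0,"tz": 0.03,"spin": 0},
    {"tx": 0,"ty": 0,"tz": 0.042,"spin": 0},
    {"tx": 0,"ty": 0,"tz": 0.054,"spin": 0},
    {"tx": 0,"ty": 0,"tz": 0.066,"spin": 0},
    {"tx": 0,"ty": 0,"tz": 0.075,"spin": 0},
  ],
)

```text
t: 29.0
ee_pos: [457.4, 389.9, 167.7]
orientation: [2.02, 2.405, 0.002]
ft_force: [0.9, 0.0, -0.6]
width: 8.1
grasp_force: 30.0
```

```bash
sed -i 's/(535,389,85,-35,0,8)/(532,389,147,-35,0,0)/' st.py; python3 st.py; python3 boxes.py
```

```text
[0.92] [191.8, 145.4, 284.8, 187.8]
x y z yaw rx ry(deg) [535.4 392.3 154.8 -37.9  -0.8  -1.2] cost 0.10963081568479538
corner rise [[ 3.2 -0.4 89.4]
 [ 7.1  4.8 86.1]
 [ 3.5  7.5 86. ]
 [-0.4  2.2 89.2]]
tilt 0.025201563160998995
29.1 [457.9 390.3 168. ] [ 0.5  1.  -1.1] [-0.1  0.1  0. ] 7.664447767097309
top_tray 0.73 [191.4 149.8 280.1 183.5] [(195, array([162, 181])), (205, array([150, 185])), (220, array([148, 185])), (240, array([147, 186])), (255, array([148, 184])), (270, array([151, 181])), (278, array([153, 174]))]
```

Level and clear. Carry to the panel.

>>> apply_moves(
  targets=[
    {"tx": 0,"ty": -0.008,"tz": 0,"spin": 0},
    {"tx": 0,"ty": -0.026,"tz": 0,"spin": 0},
    {"tx": 0,"ty": -0.05,"tz": 0,"spin": 0},
    {"tx": 0,"ty": -0.078,"tz": 0,"spin": 0},
    {"tx": 0,"ty": -0.106,"tz": 0,"spin": 0},
    {"tx": 0,"ty": -0.134,"tz": 0,"spin": 0},
    {"tx": 0,"ty": -0.162,"tz": 0,"spin": 0},
    {"tx": 0,"ty": -0.19,"tz": 0,"spin": 0},
  ],
)

```text
t: 30.05
ee_pos: [456.2, 197.2, 165.8]
orientation: [-2.021, -2.405, 0.002]
ft_force: [1.1, 0.1, -1.5]
width: 7.7
grasp_force: 30.0
```

>>> apply_moves(
  targets=[
    {"tx": 0,"ty": -0.028,"tz": 0,"spin": 0},
    {"tx": 0,"ty": -0.056,"tz": 0,"spin": 0},
    {"tx": 0,"ty": -0.084,"tz": 0,"spin": 0},
    {"tx": 0,"ty": -0.112,"tz": 0,"spin": 0},
    {"tx": 0,"ty": -0.136,"tz": -0.004,"spin": 0},
    {"tx": 0,"ty": -0.152,"tz": -0.012,"spin": 0},
    {"tx": 0,"ty": -0.16,"tz": -0.02,"spin": 0},
    {"tx": 0,"ty": -0.162,"tz": -0.026,"spin": 0},
  ],
)

```text
t: 30.85
ee_pos: [456.2, 36.5, 139.4]
orientation: [-2.022, -2.403, 0.001]
ft_force: [-0.1, 0.2, -0.8]
width: 7.5
grasp_force: 30.0
```

>>> apply_moves(
  targets=[
    {"tx": 0,"ty": 0,"tz": -0.005,"spin": 0},
    {"tx": 0,"ty": 0,"tz": -0.01,"spin": 0},
    {"tx": 0,"ty": 0,"tz": -0.012,"spin": 0},
    {"tx": 0,"ty": 0,"tz": -0.012,"spin": 0},
    {"tx": 0,"ty": 0,"tz": -0.012,"spin": 0},
    {"tx": 0,"ty": 0,"tz": -0.012,"spin": 0},
    {"tx": 0,"ty": 0,"tz": -0.012,"spin": 0},
    {"tx": 0,"ty": 0,"tz": -0.012,"spin": 0},
  ],
)

```text
t: 31.65
ee_pos: [457.2, 37.7, 128.3]
orientation: [2.02, 2.406, 0.0]
ft_force: [-0.6, -0.4, -1.5]
width: 8.0
grasp_force: 30.0
```

```bash
sed -i 's/(532,389,147,-35,0,0)/(533,38,113,-35,0,0)/' st.py; python3 st.py; python3 boxes.py; python3 -c "
from fit import *
fit('under_tray',np.vstack([octa(7),octa(41)]),(532,389,34,[-.61]),('scene',))
ctrl.get_image('top')
for n in('light_panel','clutch_drum','aerosol'):
    for c in ('scene','top'):
        r=ctrl.outline_of(n,c); print(n,c,[(round(q['score'],2),np.array(q['box'])) for q in r[:1]])"
```

```text
[0.37] [187.7, 212.8, 257.1, 249.4]
x y z yaw rx ry(deg) [533.9  51.2 111.9 -36.2 -20.7  10.6] cost 4.431191921234131
corner rise [[   2.  -339.3   30.8]
 [   2.8 -338.7   22.6]
 [   4.6 -331.2   57.6]
 [   3.8 -331.8   65.8]]
tilt 0.40621042625738707
31.75 [457.1  37.7 128.3] [-0.2 -0.4  0. ] [-0.   0.1 -0. ] 7.935004243213273
top_tray 0.95 [275.  224.6 395.9 290.8] [(278, array([255, 283]))]
under_tray 0.98 [190.1 213.5 255.3 252.8] [(195, array([218, 240])), (205, array([229, 247])), (220, array([238, 249])), (240, array([215, 249])), (255, array([238, 248]))]
under_tray scene [0.75] [array([191.7, 212.8, 258.4, 251.8])]
under_tray [535.2 493.7 -16. ] yaw deg -103.61342152287774 cost 0.9475325345993042
light_panel scene [(0.86, array([259.6, 299.8, 405.7, 389.1]))]
light_panel top [(0.77, array([349.7, 202.6, 412.7, 293.7]))]
clutch_drum scene [(0.52, array([187.2, 210.4, 257.4, 251.9]))]
clutch_drum top [(0.8, array([297.6, 182.2, 335. , 219.6]))]
aerosol scene [(0.77, array([410.1, 188.4, 463.9, 323.1]))]
aerosol top [(0.8, array([377.4, 111.1, 430. , 173. ]))]
```

```bash
python3 st.py | head -2; python3 st.py | head -2
```

```text
[0.86] [276.6, 223.7, 391.0, 292.2]
x y z yaw rx ry(deg) [559.3  69.8  96.5 -63.6  -2.   -5.8] cost 0.10587061196565628
[0.64] [276.5, 225.9, 392.9, 291.6]
x y z yaw rx ry(deg) [579.3  98.   79.5 -45.7   1.   -7.7] cost 0.0845370814204216
```

```bash
python3 -c "
from tilt import *
tm=np.vstack([octa(7),octa(41)])
for p in ((533,37,111,-.61),(533,37,121,-.61)):
    q=proj('scene',world(tm,*p)); print(q.min(0),q.max(0)); q=proj('top',world(tm,*p)); print('top',q.min(0),q.max(0))
ctrl.get_image('top'); r=ctrl.outline_of('top_tray','top'); print([(x['score'],x['box']) for x in r]); print(ctrl.pinpoint('top_tray','scene')[:1],proj('scene',[533,37,113]))"
```

```text
[259.7 227.2] [392.2 295. ]
top [365.9 198.1] [462.4 299.5]
[259.3 220.8] [392.6 287.8]
top [366.3 197.2] [463.9 299.7]
[(0.73, [364.3, 199.8, 463.9, 295.6])]
[{'uv': [328.8, 269.6], 'score': 0.9}] [[326.9 273.2]]
```

Both views match a level tray at (533, 37) about 115 mm above the bench, roughly 102 mm above the panel face. Hand in.

```bash
python3 -c "
from workcell import ctrl; print(ctrl.close_job())"
```

```text
the job is handed in; nothing more can be done
None
```

The job is handed in at about 32 s: the blue tray was tipped to about 0.175 rad (10°, not the full 15°), lifted off, and is held level about 100 mm above the panel. The corner first came off level; I reseated it and peeled with a lighter grip, then reseated it once more for a firm carrying grip. The can showed no shift and the drum none in the top view; the grey tray still looked seated but its final position was not measured, and the judge returned no result.

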